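Press the vinegar cruet's stopper home

ROBOT

A 7-joint arm with a two-finger parallel gripper is mounted at the origin on the work surface. World frame = base frame: x ahead of the robot, y to its left, z up, the work surface at z = 0. Lengths are in m, angles in rad, forces in N, time in s.
With the tool pointing down it reaches from about 0.375 to 0.925 m from the base axis. Payload 3.1 kg.
Tool frame: the origin (TCP) lies on the centre line of the jaws, within the pads' length; the fingertips stand 14 mm ahead of it and the grasp point (between the pads) lies 5 mm behind it (manip.tip_reach is the distance from the TCP to the fingertips, in m); z points along the fingers, x is the direction in which the jaws open and shut, and the axes are right-handed (so a half turn about z gives the same grasp; the last joint's range is limited). The gripper opens to 85 mm and grips with 20 to 120 N. Pads are 22 mm wide; open, the fingers measure 114 mm over their backs; the gripper's body (76 mm by 85 mm) begins 54 mm behind the grasp point. The pads swing forward as they close: fully open they stand 13 mm farther back than shut.
Start: joints at [-1.343, 0.383, 0.044, 1.598, -0.018, 1.161, -0.05], TCP at [0.208, 0.616, 0.245] pointing down, gripper open.
Joint ranges: [-2.61, 2.61], [-0.41, 2.15], [-1.48, 1.57], [0, 2.5], [-1.57, 4.71], [0.05, 1.97], [-2.85, 2.85]. Speed limits (rad/s): [2.79, 2.79, 3.14, 3.14, 3.14, 3.14, 3.14].

INTERFACE

Orientations are given as a 3x3 rotation matrix whose columns are the frame's x, y, z axes.
In Python, from plant import monitor, optics, manip gives the robot as it stands. The module is installed in compiled form; this text tells all that it offers.
- The arm moves only by the shell command python3 -m crank 'ROWS' [OPENING] [FORCE]. ROWS is JSON, a list of rows, each an object of numbers: "x", "y", "z": the shift along the tool's x, y, z in cm; "roll": the turn about the tool's z in degrees. In form: [{"x": .., "y": .., "z": .., "roll": ..}, ...]. A call has 1 to 5 rows; each row shifts and turns the pose as measured when the row begins, along the tool's axes as they then stand; what a row does not reach is not made up. A row lasts 1/10 s, in which the tool goes at most 50 mm and 8.59 degrees, less where a joint would pass 70% of its speed; a pose out of reach is approached as far as the arm can. A call is refused whole if a number of a shift passes 5 or a number of a turn 8.59, either way. A call with a gripper value outside its range is refused whole. OPENING is the finger opening in cm, from 0 to 8.54, set as the call begins (- or left out, the last holds). The fingers move at their own pace and stop on an object; FORCE is the grip in N (left out, the last holds). Time passes only in rows, so rows that do not move let the fingers close. It gives the time, the measured TCP pose, the force and the opening at its end, in the units of the state.
- monitor.get_state(): the state, without advancing time (a new reading comes with each control period).
- optics.capture(name): name is "scene" or "top"; returns the picture (420x560x3 uint8, red, green, blue); there is no depth.
- optics.camera_model(name): a dict with "fx", "fy", "cx", "cy" (pixels), "dist" ([k1, k2, p1, p2, k3] as OpenCV has them; the pictures are not rectified), "world_from_camera" (4x4, takes a point from camera to world coordinates). Camera axes: x right, y down, z forward; pixel columns grow to the right and rows downward; lengths in m; the calibration is good to about 2 mm. A picture is of the moment at which its call begins. camera_model takes no time and is no camera call.
- manip.close_job(): hands the job in, once; it reports no verdict.
The state is a dict: "time": time; "joint_pos": joint angles; "dq": joint speeds; "joint_efforts": joint torques, N m; "tool_pos": TCP position; "tcp_rot": TCP orientation; "ft_force": force on the tool from outside, world axes, zero at the start; "ft_torque": the same for the moment, N m; "opening": opening from 0.0 (shut) to 1.0 (fully open).
Only numpy, scipy, OpenCV 4.12 (cv2) and the standard library are available. Lean on these libraries where they do the work, as an engineer would, in place of code of your own. Each camera call takes 0.05 s, during which the arm holds its last target. There are 200 camera calls.

TASK

On the upper tier of the turntable, the stopper of the tall slender vinegar cruet has been left standing up out of its neck: press it gently straight down with the fingertips until it is fully home on the neck, then withdraw. Do not lift or pull anything, leave the squat oil cruet's raised stopper as it is, touch none of the other things on or beside the turntable, and do not turn the turntable or knock anything about.

Things in the scene. Friction and masses are not known exactly. Their poses are not given: they have to be found in the camera images.
- cruet: tall slender vinegar cruet of clear glass, loose, about 0.4 kg, standing on the upper tier: 62 mm across at most, glass 130 mm high with a neck lip 28 mm across, round about its z axis (up). Origin at the centre of its underside. Robot contact over 30 N on it or its stopper is too rough; over 25 mm of shoving, 0.2 rad of tilt or 8 mm of lift fails
- stopper_top (a point): centre of the flat top (16 mm across) of the tall cruet's ball-shaped cork stopper; the ball is 26 mm across and 24 mm high, on a 14 mm shank. It sits on the cruet's axis. Fully home this point is 154 mm above the cruet's underside, the ball's tapered underside resting on the neck lip; at the start it is 7 to 12 mm higher
- stopper (a joint): how far the tall cruet's stopper has been pressed into the neck, m: 0 = ball 12 mm above the neck lip, 0.012 = fully home (0.0105 or more counts), 0.018 = wedged hard, which is also well; starts at 0 to 0.005. The tapered cork takes about 2 to 3 N to start moving, 4.6 N at 0.0105, 5 N at 0.012 and 6.5 N at 0.018, where it stops dead (so stop the press at about 5.5 N or by depth), and stays where it is left. Negative = drawn out; beyond -0.004 fails
- oil_cruet: squat oil cruet of clear glass, loose, 0.4 kg, on the upper tier: 76 mm across, glass 95 mm high, with a flat disc-shaped cork stopper (34 mm across, 10 mm thick) whose top stands at most 117 mm above the cruet's underside. Origin at the centre of its underside. To be left alone
- oil_stopper (a joint): how far the squat cruet's stopper is pressed in, m: 0 = 12 mm raised, 0.012 = home, 0.018 = wedged hard; starts at 0 to 0.005 and is to be left as it is
- mustard: closed mustard jar, 66 mm across, 100 mm high, loose on the upper tier; origin at the centre of its underside. To be left alone
- shaker: orange plastic twist-top shaker, 54 mm across, 125 mm high, loose on the upper tier; origin at the centre of its underside. To be left alone
- tin: small round steel tin with lid, 71 mm across, 58 mm high, loose on the lower tier; origin at the centre of its underside. To be left alone
- spice_jar: spice jar, 44 mm across, 85 mm high, loose on the lower tier; origin at the centre of its underside. To be left alone
- can: food can, 74 mm across, 110 mm high, standing on the shelf beside the turntable; origin at the centre of its underside. To be left alone
- carton: cardboard carton, 50 x 90 x 140 mm high, standing on the shelf on the other side of the turntable; origin at the centre of its underside. To be left alone
- turntable: white plastic two-tier turntable, its foot fixed to the shelf; origin at the centre of its underside, z up. Lower tier 340 mm across, floor 19 mm up; upper tier 270 mm across, floor 130 mm up; each has a 16 mm deep rim. A small finial on the central column reaches 158 mm. The four upper things stand about 80 mm from its axis, in any order, with their centres 94 mm or more apart. Both tiers turn easily about the axis
- upper_tier_tab (a point): top of the thumb tab on the upper tier's rim, 144 mm from the axis; shows how far the tier has turned (over 20 mm of travel fails)
- lower_tier_tab (a point): top of the thumb tab on the lower tier's rim, 179 mm from the axis; shows how far the tier has turned (over 20 mm of travel fails)
Not all that is in view belongs to the job. Leave any green look-alike of the cruet alone.

How it is judged:
By the outcome, as a careful person would: the job done as asked, in the order asked, and still so for the second after the job is handed in, with the robot touching nothing.
It also fails if it takes over 32 s, if anything falls off the work surface, if the arm or the gripper's body presses on something with over 40 N, if the wrist force passes 120 N, or if a joint passes its speed limit or range.

## Working session

There is one attempt and no reset: what is moved stays moved. The work goes in short steps, Python scripts to look and compute and a shell command to move; the robot and the scene stay as the last step left them, time stands still between calls to the robot, and variables do not carry over. Pictures are saved under pics/ and viewed, about 8 in all and at most 12, crops included, and the job is handed in when it is done.

```bash
mkdir -p pics; python3 - <<'E'
from plant import monitor, optics, manip
import cv2,numpy as np
np.set_printoptions(precision=4,suppress=True)
for n in("scene","top"):
    cv2.imwrite(f"pics/{n}0.png",optics.capture(n)[:,:,::-1]); print(n,optics.camera_model(n))
s=monitor.get_state()
for k in s: print(k,s[k])
print(manip.tip_reach)
E
```

```text
scene {'fx': 453.6223400464714, 'fy': 453.6223400464714, 'cx': 282.30235908271277, 'cy': 208.43941522688527, 'dist': array([-0.1282,  0.    ,  0.    ,  0.    ,  0.    ]), 'world_from_camera': array([[-0.7893,  0.4666, -0.3991,  1.0551],
       [ 0.614 ,  0.6101, -0.5008,  0.6089],
       [ 0.0098, -0.6403, -0.7681,  1.1295],
       [ 0.    ,  0.    ,  0.    ,  1.    ]])}
top {'fx': 447.27293845887016, 'fy': 447.27293845887016, 'cx': 282.6106804327337, 'cy': 215.51408125718928, 'dist': array([-0.0017,  0.    ,  0.    ,  0.    ,  0.    ]), 'world_from_camera': array([[ 0.0179, -0.9978,  0.0645,  0.4595],
       [-0.9995, -0.0195, -0.0234,  0.0201],
       [ 0.0246, -0.0641, -0.9976,  1.5864],
       [ 0.    ,  0.    ,  0.    ,  1.    ]])}
time 0.1
joint_pos [-1.3428  0.3838  0.0438  1.5995 -0.0179  1.1613 -0.0499]
dq [-0.0009 -0.0011  0.0004 -0.0028 -0.0012  0.0007 -0.001 ]
joint_efforts [  0.0028 -43.473    1.0293 -25.0453   0.0108   0.0054  -0.    ]
tool_pos [0.2078 0.615  0.2439]
tcp_rot [[ 0.32    0.9474 -0.0007]
 [ 0.9474 -0.32   -0.0025]
 [-0.0026  0.0001 -1.    ]]
ft_force [-0.1248  0.232  -1.2028]
ft_torque [0.0553 0.0044 0.0008]
opening 0.9990519054731306
0.014
```

View pics/scene0.png

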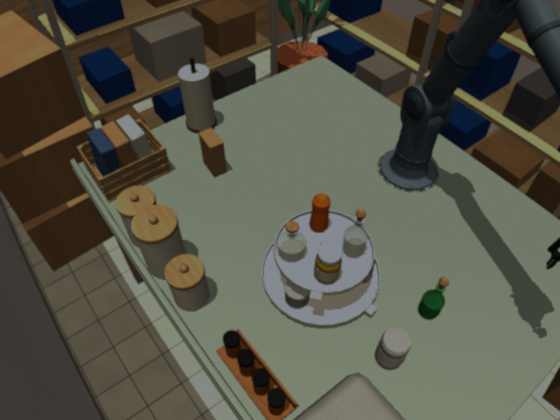

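View pics/top0.png

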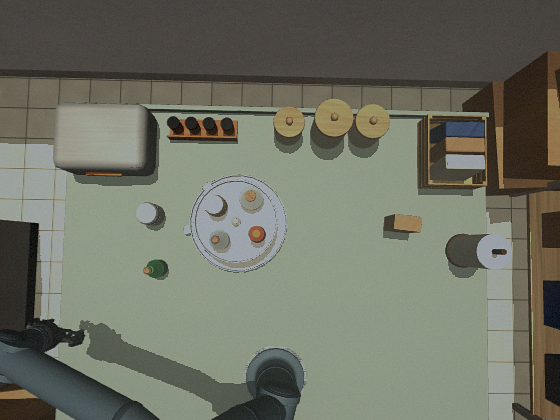

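The scene view shows the tall cruet's stopper near (361,213) and the oil cruet's near (292,226). In the top view the tall stopper is near (215,240), the oil stopper near (250,196), and the green look-alike at (155,268). I'll zoom in on both.

```bash
python3 - <<'E'
import cv2,numpy as np
a=cv2.imread("pics/scene0.png")[190:270,270:390];b=cv2.imread("pics/top0.png")[170:280,180:300]
a=cv2.resize(a,None,fx=5,fy=5,interpolation=cv2.INTER_CUBIC)[:, :]
b=cv2.resize(b,None,fx=5,fy=5,interpolation=cv2.INTER_CUBIC)
c=np.hstack([a[:400,250:600],b[200:600,:430][:400]])
cv2.imwrite("pics/z.png",cv2.convertScaleAbs(c,alpha=1.4))
E
```

```text
Traceback (most recent call last):
ValueError: all the input array dimensions except for the concatenation axis must match exactly, but along dimension 0, the array at index 0 has size 400 and the array at index 1 has size 350
```

```bash
python3 - <<'E'
import cv2,numpy as np
a=cv2.imread("pics/scene0.png")[200:260,330:380];b=cv2.imread("pics/top0.png")[215:275,190:270]
f=lambda i:cv2.resize(i,None,fx=6,fy=6,interpolation=cv2.INTER_CUBIC)
cv2.imwrite("pics/z.png",cv2.convertScaleAbs(np.hstack([f(a),f(b)]),alpha=1.4))
E
```

```text
(no output)
```

View pics/z.png

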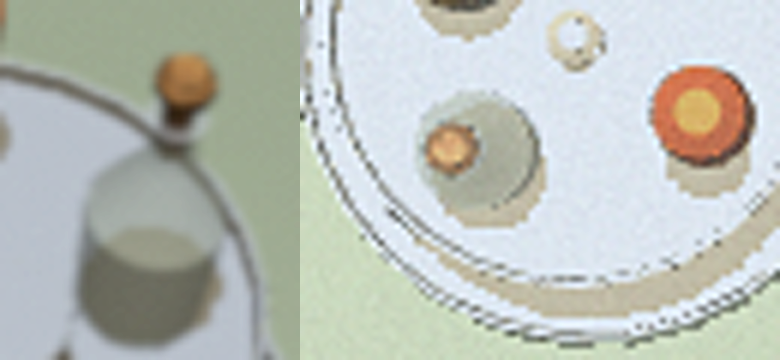

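Zoomed in, the ball's centre is at about (360.6,213.1) in scene and (214.9,239.3) in top.

```bash
cat >h.py <<'E'
from plant import optics,monitor
import cv2,numpy as np
np.set_printoptions(precision=4,suppress=True)
def cm(n):
    m=optics.camera_model(n); K=np.array([[m['fx'],0,m['cx']],[0,m['fy'],m['cy']],[0,0,1.]]); return m,K
def ray(n,p):
    m,K=cm(n); u=cv2.undistortPoints(np.array([[p]],float),K,m['dist'])[0,0]
    T=m['world_from_camera']; d=T[:3,:3]@np.r_[u,1]; return T[:3,3],d/np.linalg.norm(d)
def atz(n,p,z):
    c,d=ray(n,p); return c+d*(z-c[2])/d[2]
def tri(ps,pt):
    (a,d),(b,e)=ray("scene",ps),ray("top",pt)
    t=np.linalg.lstsq(np.c_[d,-e],b-a,rcond=None)[0]; p,q=a+d*t[0],b+e*t[1]
    return (p+q)/2,np.linalg.norm(p-q)
def proj(n,P):
    m,K=cm(n); W=np.linalg.inv(m['world_from_camera']); return cv2.projectPoints(np.array([P],float),cv2.Rodrigues(W[:3,:3])[0],W[:3,3],K,m['dist'])[0].ravel()
E
python3 - <<'E'
from h import *
p,g=tri((360.6,213.1),(214.9,239.3)); print("ball",p,g)
for z in(.276,.281,.286): print(z,atz("scene",(360.6,213.1),z),atz("top",(214.9,239.3),z))
f=lambda u,v:(u/6-50+190-.5,v/6+215-.5)
print("finial",atz("top",f(575,40),.158),"shaker",atz("top",f(698,113),.255))
print("oil",atz("top",(250,196),.245),"mustard",atz("top",(216,204),.23))
E
```

```text
ball [0.4716 0.1839 0.2816] 0.002261745319626544
0.276 [0.4686 0.1804 0.276 ] [0.4709 0.1855 0.276 ]
0.281 [0.472  0.1829 0.281 ] [0.4709 0.1849 0.281 ]
0.286 [0.4755 0.1854 0.286 ] [0.4708 0.1842 0.286 ]
finial [0.5309 0.137  0.158 ] shaker [0.491  0.0674 0.255 ]
oil [0.6032 0.0877 0.245 ] mustard [0.5783 0.1909 0.23  ]
```

Both views agree: the stopper axis is at about (0.471, 0.184), with the top near z = 0.293. That is 76 mm from the finial, as expected. I'll close the gripper, rise, and cross over high.

```bash
python3 -m crank '[{"z":-4},{"z":-4},{"z":-4},{"z":-4},{"z":0}]' 0 20; python3 -m crank '[{"x":-3,"y":3.6},{"x":-3,"y":3.6},{"x":-3,"y":3.6},{"x":-3,"y":3.6},{"x":0}]'
```

```text
invalid input at $[0]: expected keys x, y, z, roll
invalid input at $[0]: expected keys x, y, z, roll
```

```bash
python3 -m crank '[{"x":0,"y":0,"z":-4,"roll":0},{"x":0,"y":0,"z":-4,"roll":0},{"x":0,"y":0,"z":-4,"roll":0},{"x":0,"y":0,"z":-4,"roll":0},{"x":0,"y":0,"z":0,"roll":0}]' 0 20; python3 -m crank '[{"x":-3,"y":3.6,"z":0,"roll":0},{"x":-3,"y":3.6,"z":0,"roll":0},{"x":-3,"y":3.6,"z":0,"roll":0},{"x":-3,"y":3.6,"z":0,"roll":0},{"x":0,"y":0,"z":0,"roll":0}]'
```

```text
time: 0.6
tool_pos: [0.207, 0.6126, 0.4022]
tcp_rot: [[0.32, 0.947, -0.005], [0.947, -0.32, -0.017], [-0.017, 0.001, -1.0]]
ft_force: [0.5, 0.7, -0.5]
opening: 0.147
time: 1.1
tool_pos: [0.3062, 0.4481, 0.3991]
tcp_rot: [[0.314, 0.949, -0.008], [0.949, -0.315, -0.022], [-0.023, -0.0, -1.0]]
ft_force: [1.2, -0.2, 0.3]
opening: -0.002
```

```bash
python3 -m crank '[{"x":-3,"y":3.6,"z":0,"roll":0},{"x":-3,"y":3.6,"z":0,"roll":0},{"x":-3,"y":3.6,"z":0,"roll":0},{"x":-3,"y":3.6,"z":0,"roll":0},{"x":-3,"y":3.6,"z":0,"roll":0}]'; python3 -m crank '[{"x":-2.5,"y":3,"z":0,"roll":0},{"x":0,"y":0,"z":0,"roll":0},{"x":0,"y":0,"z":0,"roll":0}]'
```

```text
time: 1.6
tool_pos: [0.4234, 0.2548, 0.3959]
tcp_rot: [[0.299, 0.954, -0.015], [0.954, -0.299, -0.025], [-0.028, -0.007, -1.0]]
ft_force: [1.9, 0.5, -0.8]
opening: 0.003
time: 1.9
tool_pos: [0.4482, 0.2119, 0.3941]
tcp_rot: [[0.314, 0.949, -0.017], [0.949, -0.314, -0.028], [-0.032, -0.008, -0.999]]
ft_force: [-0.7, 1.2, 0.0]
opening: -0.006
```

```bash
python3 -m crank '[{"x":-1.2,"y":1.9,"z":0.1,"roll":0},{"x":-1,"y":1.5,"z":1.5,"roll":0},{"x":0,"y":0,"z":2.3,"roll":0},{"x":0,"y":0,"z":2,"roll":0},{"x":0,"y":0,"z":0,"roll":0}]'; python3 - <<'E'
from h import *
f=lambda i,r:cv2.resize(i,None,fx=r,fy=r,interpolation=cv2.INTER_CUBIC)
s=monitor.get_state(); tip=s['tool_pos']+.014*np.array(s['tcp_rot'])[:,2]
print(s['tool_pos'],s['tcp_rot'],tip,s['ft_force'],proj("scene",tip),proj("top",tip))
a=optics.capture("scene")[170:260,310:410,::-1];b=optics.capture("top")[205:265,185:245,::-1]
cv2.imwrite("pics/z2.png",cv2.convertScaleAbs(np.hstack([f(a,4),f(b,6)]),alpha=1.4))
E
```

```text
time: 2.4
tool_pos: [0.4696, 0.1857, 0.3315]
tcp_rot: [[0.301, 0.953, -0.02], [0.953, -0.302, -0.028], [-0.033, -0.011, -0.999]]
ft_force: [-1.3, -0.6, -0.1]
opening: -0.001
[0.4696 0.1857 0.3315] [[ 0.3013  0.9533 -0.02  ]
 [ 0.953  -0.3017 -0.0282]
 [-0.0329 -0.0106 -0.9994]] [0.4693 0.1853 0.3175] [-1.2969 -0.553  -0.104 ] [364.3135 203.4437] [213.1035 239.7022]
```

View pics/z2.png

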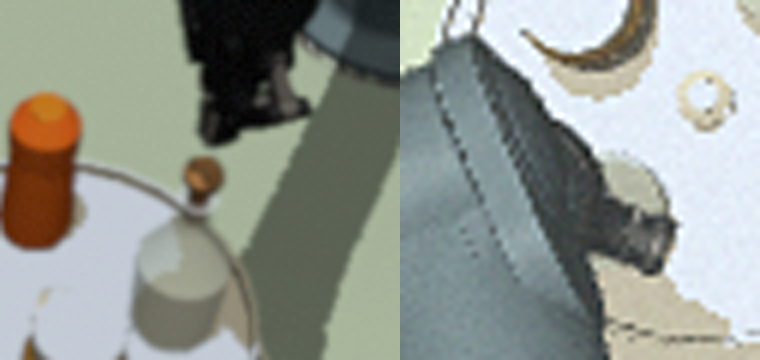

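The scene view shows the closed fingertips at about (364,204), where I predicted them, right above the ball at (361,214). I'll make a small correction and approach.

```bash
python3 -m crank '[{"x":-0.1,"y":0.2,"z":0.8,"roll":0},{"x":0,"y":0,"z":0.5,"roll":0},{"x":0,"y":0,"z":0,"roll":0}]'; python3 -m crank '[{"x":0,"y":0,"z":0,"roll":0},{"x":0,"y":0,"z":0,"roll":0}]'
```

```text
time: 2.8
tool_pos: [0.4736, 0.1874, 0.3233]
tcp_rot: [[0.297, 0.955, -0.011], [0.954, -0.298, -0.022], [-0.025, -0.004, -1.0]]
ft_force: [-0.1, -0.3, 0.5]
opening: 0.0
time: 3.0
tool_pos: [0.4739, 0.1877, 0.324]
tcp_rot: [[0.297, 0.955, -0.01], [0.954, -0.298, -0.022], [-0.024, -0.003, -1.0]]
ft_force: [-0.1, -0.0, -0.0]
opening: -0.001
```

```bash
python3 -m crank '[{"x":-0.4,"y":-0.2,"z":0.4,"roll":0},{"x":0,"y":0,"z":0.4,"roll":0},{"x":0,"y":0,"z":0.1,"roll":0}]'; python3 -m crank '[{"x":0,"y":0,"z":0.1,"roll":0},{"x":0,"y":0,"z":0.1,"roll":0}]'
```

```text
time: 3.3
tool_pos: [0.4709, 0.184, 0.3153]
tcp_rot: [[0.298, 0.955, -0.009], [0.954, -0.298, -0.021], [-0.022, -0.002, -1.0]]
ft_force: [-0.2, 0.8, -0.3]
opening: 0.004
time: 3.5
tool_pos: [0.4707, 0.1837, 0.3128]
tcp_rot: [[0.298, 0.955, -0.009], [0.954, -0.298, -0.021], [-0.023, -0.002, -1.0]]
ft_force: [-0.2, 0.0, -0.0]
opening: 0.001
```

Laterally on target, with the tips at z ≈ 0.299. Now small steps down, watching the force.

```bash
python3 -m crank '[{"x":0,"y":0,"z":0.15,"roll":0},{"x":0,"y":0,"z":0.15,"roll":0}]'; python3 -m crank '[{"x":0,"y":0,"z":0.15,"roll":0},{"x":0,"y":0,"z":0.15,"roll":0}]'
```

```text
time: 3.7
tool_pos: [0.4708, 0.1837, 0.3097]
tcp_rot: [[0.298, 0.955, -0.009], [0.954, -0.298, -0.021], [-0.022, -0.002, -1.0]]
ft_force: [0.4, -0.5, -1.0]
opening: 0.004
time: 3.9
tool_pos: [0.4708, 0.1837, 0.3064]
tcp_rot: [[0.298, 0.955, -0.009], [0.954, -0.298, -0.021], [-0.022, -0.002, -1.0]]
ft_force: [0.5, -0.6, -0.4]
opening: -0.004
```

```bash
python3 -m crank '[{"x":0,"y":0,"z":0.15,"roll":0},{"x":0,"y":0,"z":0.1,"roll":0}]'; python3 -m crank '[{"x":0,"y":0,"z":0.15,"roll":0}]';python3 -m crank '[{"x":0,"y":0,"z":0.15,"roll":0}]'
```

```text
time: 4.1
tool_pos: [0.4711, 0.1839, 0.3048]
tcp_rot: [[0.298, 0.955, -0.008], [0.954, -0.298, -0.02], [-0.022, -0.002, -1.0]]
ft_force: [-1.0, 0.2, 3.2]
opening: -0.005
time: 4.2
tool_pos: [0.4714, 0.184, 0.3039]
tcp_rot: [[0.298, 0.955, -0.007], [0.954, -0.298, -0.019], [-0.021, -0.001, -1.0]]
ft_force: [-1.2, 0.5, 3.4]
opening: 0.002
time: 4.3
tool_pos: [0.4716, 0.1841, 0.3028]
tcp_rot: [[0.298, 0.955, -0.007], [0.954, -0.298, -0.019], [-0.02, -0.001, -1.0]]
ft_force: [-0.4, -0.4, 3.0]
opening: 0.003
```

Contact came at about 3 N and the cork is moving. Continuing.

```bash
python3 -m crank '[{"x":0,"y":0,"z":0.15,"roll":0},{"x":0,"y":0,"z":0.15,"roll":0}]'; python3 -m crank '[{"x":-0.03,"y":-0.05,"z":0.15,"roll":0},{"x":0,"y":0,"z":0.15,"roll":0}]'
```

```text
time: 4.5
tool_pos: [0.4718, 0.1844, 0.3003]
tcp_rot: [[0.298, 0.955, -0.006], [0.954, -0.298, -0.018], [-0.019, -0.0, -1.0]]
ft_force: [-0.9, 0.0, 3.8]
opening: -0.003
time: 4.7
tool_pos: [0.4715, 0.1844, 0.2977]
tcp_rot: [[0.298, 0.955, -0.005], [0.954, -0.298, -0.017], [-0.018, 0.0, -1.0]]
ft_force: [-1.7, -0.5, 5.7]
opening: -0.0
```

```bash
python3 -m crank '[{"x":-0.03,"y":-0.05,"z":0.15,"roll":0}]'
```

```text
time: 4.8
tool_pos: [0.4712, 0.1843, 0.2964]
tcp_rot: [[0.298, 0.955, -0.004], [0.954, -0.298, -0.017], [-0.017, 0.001, -1.0]]
ft_force: [-1.1, 0.3, 4.4]
opening: 0.001
```

```bash
python3 -m crank '[{"x":0,"y":0,"z":0.15,"roll":0}]'; python3 -m crank '[{"x":0,"y":0,"z":0.12,"roll":0}]'
```

```text
time: 4.9
tool_pos: [0.4714, 0.1844, 0.2952]
tcp_rot: [[0.298, 0.955, -0.004], [0.954, -0.298, -0.016], [-0.017, 0.001, -1.0]]
ft_force: [-0.6, -0.9, 5.5]
opening: 0.001
time: 5.0
tool_pos: [0.4716, 0.1845, 0.2942]
tcp_rot: [[0.298, 0.955, -0.003], [0.954, -0.298, -0.016], [-0.016, 0.002, -1.0]]
ft_force: [-1.0, 0.1, 6.2]
opening: -0.0
```

The tips are at z = 0.280, below the fully-home height of 0.284, and the force is about 5.5–6 N. I'll withdraw straight up and then clear the view.

```bash
python3 -m crank '[{"x":0,"y":0,"z":-0.5,"roll":0},{"x":0,"y":0,"z":-1.5,"roll":0},{"x":0,"y":0,"z":-3,"roll":0},{"x":0,"y":0,"z":-4,"roll":0},{"x":0,"y":0,"z":-2,"roll":0}]'; python3 -m crank '[{"x":3,"y":-3.6,"z":0,"roll":0},{"x":3,"y":-3.6,"z":0,"roll":0},{"x":3,"y":-3.6,"z":0,"roll":0},{"x":3,"y":-3.6,"z":0,"roll":0},{"x":0,"y":0,"z":0,"roll":0}]'; python3 - <<'E'
from h import *
f=lambda i,r:cv2.resize(i,None,fx=r,fy=r,interpolation=cv2.INTER_CUBIC)
I={n:optics.capture(n)[:,:,::-1] for n in("scene","top")}
for n in I: cv2.imwrite(f"pics/{n}1.png",I[n])
row=lambda s,t:np.hstack([f(s[185:325,255:395],2),f(t[165:280,175:295],280/115)])
c=np.vstack([row(cv2.imread("pics/scene0.png"),cv2.imread("pics/top0.png")),row(I["scene"],I["top"])])
cv2.imwrite("pics/z3.png",cv2.convertScaleAbs(c,alpha=1.4))
s=[f(i[200:260,330:380],7) for i in(cv2.imread("pics/scene0.png"),I["scene"])]
cv2.imwrite("pics/z4.png",cv2.convertScaleAbs(np.hstack(s),alpha=1.4))
for z in(.281,.27,.266): print(z,proj("scene",[.4712,.184,z]))
E
```

```text
time: 5.5
tool_pos: [0.4681, 0.1841, 0.3984]
tcp_rot: [[0.298, 0.954, -0.017], [0.954, -0.299, -0.027], [-0.031, -0.008, -0.999]]
ft_force: [-0.0, -0.3, 0.6]
opening: -0.0
time: 6.0
tool_pos: [0.3669, 0.3452, 0.3969]
tcp_rot: [[0.307, 0.952, -0.011], [0.951, -0.307, -0.024], [-0.026, -0.003, -1.0]]
ft_force: [-0.6, -0.1, -0.7]
opening: -0.005
0.281 [361.1686 213.2238]
0.27 [360.5252 216.065 ]
0.266 [360.2934 217.0875]
```

View pics/z3.png

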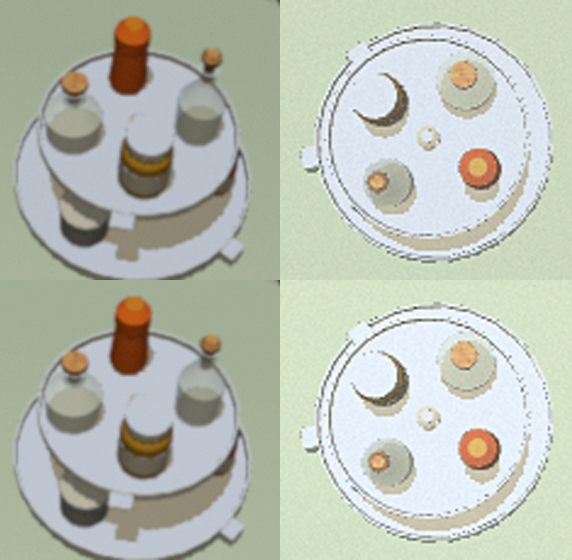

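View pics/z4.png

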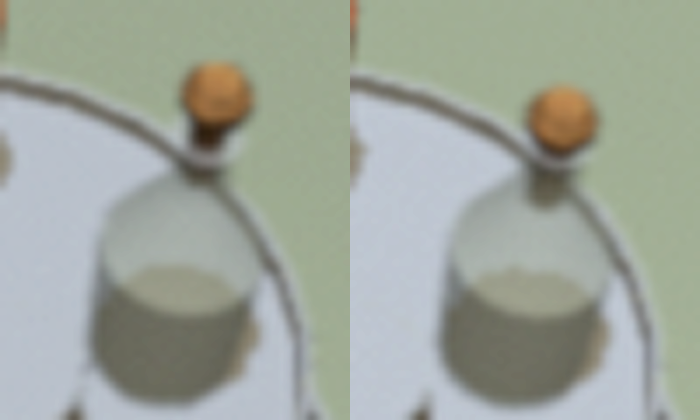

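The before/after pictures show the ball down by about 3.6 px (12–14 mm) and sitting on the lip. The tabs, the oil stopper and everything else in these crops have not moved.

```bash
python3 -c "
from plant import manip;print(manip.close_job())"
```

```text
the job is handed in; nothing more can be done
None
```

I pressed the tall vinegar cruet's stopper down onto its neck with closed fingertips, then withdrew straight up and moved clear. The job is handed in; the robot clock read about 6 s at the last move.

- **Depth:** the fingertips ended at z ≈ 0.280 m, below the 0.284 m fully-home height. They travelled about 12 mm after first touching the stopper.
- **Force:** readings rose from about 3 N at contact to 6.2 N at the end, slightly over the suggested 5.5 N stop. The force reading has about 1 N of noise.
- **Final pictures:** the ball is 12–14 mm lower than at the start and rests on the neck lip.
- **Other things:** before and after pictures show the cruet, the oil stopper, the other things on the turntable and both tier tabs unmoved. I did not compare the can, carton and green look-alike in close-up.

The two camera views disagreed by about 2 mm on the stopper's position, which is within the stated calibration. The tool also tilted up to about 2° as it moved, with no visible effect. No check failed.

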